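# Fit the nested plug and dust cover to the sample well, then take off the dust cover alone

## Robot

A 7-joint arm with a two-finger parallel gripper is mounted at the origin on a cart in front of the work surface, level with it; the furniture and walls round the work are solid. World frame = base frame: x ahead of the robot, y to its left, z up, the work surface at z = 0. Lengths are in m, angles in rad, forces in N, time in s.
With the tool pointing down it reaches from about 0.425 to 0.875 m from the base axis. Payload 4.7 kg.
Tool frame: the origin (TCP) lies at the very end of the fingers, on their centre line; the grasp point (between the pads) lies 19 mm behind it; z points along the fingers, y is the line along which they close (so a half turn about z gives the same grasp; the last joint's range is limited). The gripper opens to 85 mm and grips with 20 to 120 N. Pads are 22 mm wide; open, the fingers measure 114 mm over their backs; the gripper's body (76 mm by 85 mm) begins 54 mm behind the grasp point. The pads swing forward as they close: fully open they stand 13 mm farther back than shut.
Start: joints at [-1.221, 0.321, -0.07, 1.45, 0.023, 1.371, -0.057], TCP at [0.214, 0.614, 0.204] pointing down, gripper open.
Joint ranges: [-2.86, 2.86], [-0.3, 2.09], [-1.38, 1.24], [0.06, 2.45], [-1.56, 4.7], [0.09, 2.05], [-2.69, 2.69]. Speed limits (rad/s): [2.57, 2.57, 3.14, 3.14, 3.14, 3.14, 3.14].

## Interface

Orientations are given as a unit quaternion [x, y, z, w].
In Python, from bench import monitor, cams, order gives the robot as it stands. The module is installed in compiled form; this text tells all that it offers.
- The arm moves only by the tool servo_tool, never from a script. Its argument "motion" is a list of rows, each a list of 6 numbers: the shift along the tool's x, y, z each as a share of 25 cm, from -1 to 1, then the turn, a rotation vector about the tool's x, y, z each as a share of 90 degrees, from -1 to 1. A call has 1 to 5 rows; each row is the pose to reach, as a shift and turn from the pose commanded when the call began, along the tool's axes at that moment; what a row does not reach only later rows make up. A row lasts 1/8 s, in which the tool goes at most 62.5 mm and 10.7 degrees, less where a joint would pass 70% of its speed; a pose out of reach is approached as far as the arm can. A call with a number of a shift or a turn outside -1 to 1 is refused whole. A call with a gripper value outside its range is refused whole. "hand" is the gripper's target within -1 to 1 (fully open at 1, half-way at 0, shut at -1), set as the call begins (left out, the last holds). The fingers move at their own pace and stop on an object; "grip_force" is the grip in N (left out, the last holds). Time passes only in rows, so rows that repeat a pose let the fingers close. It gives the time, the measured TCP pose, the force, the opening and the grip force at its end, in the units of the state.
- monitor.sense(): the state, without advancing time (a new reading comes with each control period).
- cams.capture(name): name is "scene" or "top" or "wrist"; returns (picture, depth): 400x640x3 uint8, red, green, blue; 400x640 float32, m along the optical axis (not along the pixel's ray), 0 where there is no reading.
- cams.calibration(name): a dict with "fov_y" (degrees; the focal length in pixels is half the picture's height over the tangent of half this angle, whatever the lens; pixels are square), "cx", "cy" (the principal point, pixels), "k1" (the pictures are not rectified: a ray, as slopes to the right and down, at radius r is drawn at 1 + k1 r^2 times it, then the intrinsics apply), "pose" (4x4, takes a point from camera to world coordinates). Camera axes: x right, y up, looking along -z (the intrinsics and any distortion apply to the point x, -y, -z); pixel columns grow to the right and rows downward; lengths in m; the calibration is good to about 2 mm. A picture is of the moment at which its call begins: read the wrist's pose just before it. calibration takes no time and is no camera call; for the wrist camera it gives the pose at the moment of the call.
- order.job_done(): hands the job in; it is judged then, once.
The state is a dict: "t": time; "q": joint angles; "qvel": joint speeds; "effort": joint torques, N m; "position": TCP position; "tcp_rot": TCP orientation; "force": force on the tool from outside, world axes, zero at the start; "ft_torque": the same for the moment, N m; "grip_width": finger opening in m; "gripper_force": force on a finger pad.
Only numpy, scipy, OpenCV 4.12 (cv2) and the standard library are available. Lean on these libraries where they do the work, as an engineer would, in place of code of your own. Each camera call takes 0.05 s, during which the arm holds its last target. There are 200 camera calls.

## Task

Slide the yellow shutter on the grey sample block fully open against its stop, then take the white plug by its red knob, with the blue dust cover still sitting on it, and lower (do not drop) the two together into the well until the plug is fully home; let go of the knob. Then lift the blue dust cover alone, straight up and off over the knob, leaving the plug seated in the well. Finish while still holding the cover level in the gripper, at least 3 cm clear above the knob, and leave the bottle, jar and flask where they stand.

Things in the scene. Friction and masses are not known exactly. Their poses are not given: they have to be found in the camera images.
- sample_block: Fixed grey block, 100 (x) x 200 (y) x 86 mm high; origin at the centre of its underside, z up. A round well, 40 mm bore, opens in its top at local x 0, y -55 mm; a vial stands fixed inside, its top 23 mm below the mouth. Two guide rails, 6 mm wide and high, run along local y on the top at x -34.5 and +34.5 mm; a black stop bar 8 mm high crosses at y +66 mm.
- well_mouth (a point): Centre of the well's mouth, in the plane of the block's top (86 mm above the bench); axes as those of the block. The plug is home when its flange lies on this plane.
- shutter (a joint): Position of the yellow shutter (60 x 54 mm, 4 mm thick, lying on the block's top) along the block's local +y: 0 = centred over the well, 0.09 m = fully open against the stop. It starts shut or a little open (0 to 0.025) and then always blocks the well; it stays where it is left, with about 1.5 N of friction.
- shutter_grip (a point): Centre of the top of the shutter's black upright grip, 35.5 mm above the block's top; the grip is 14 mm wide in the block's x, 30 mm long in its y and 28 mm high. Moves with the shutter; axes as those of the block.
- park_ring: Fixed black rubber ring, 72 mm across, 42 mm bore, 22 mm high, in which the plug is parked at the start, its flange on the ring; origin at the centre of its underside on the bench.
- plug: White round plug (inner lid), loose, about 0.12 kg; origin at the centre of its foot, z up. Foot 36 mm across, tapered end, z 0 to 18 mm; flange 50 mm across, z 18 to 22; body 44 mm across up to z 50, on which the cover rests; stem 14 mm across; red knob to grip, 18 mm across, z 61 to 84 mm (cover's top at z 54). Seated, its origin is 18 mm below the well's mouth.
- cover: Blue round dust cover (outer lid), loose, about 0.07 kg: upturned cup 58 mm across, 28 mm high, wall 2.5 mm, with a 24 mm hole in its top for the knob. Origin at the centre of its lower rim. Just rests on the plug, origin 26 mm above the plug's, 4 mm sideways play; grip it round the outside. Plug seated: rim 8 mm, top 36 mm, knob's top 66 mm above the block's top.
- brown_bottle: Bystander: amber screw-cap bottle, 46 mm across, 93 mm high; origin at the centre of its underside.
- white_jar: Bystander: white screw-cap jar, 48 mm across, 51 mm high; origin at the centre of its underside.
- glass_flask: Bystander: conical glass flask, 64 mm across at the foot, 105 mm high; origin at the centre of its underside.
Things that resemble listed ones, but are neither listed nor needed, are in the scene too. Leave any purple look-alike of the cover alone.

How it is judged:
By the outcome, as a careful person would: the job done as asked, in the order asked, and still so for the second after the job is handed in, while the arm keeps its last pose, push and grip.
It also fails if it takes over 61 s, if anything falls off the work surface, if the arm or the gripper's body presses on something with over 40 N, if the wrist force passes 120 N, or if a joint passes its speed limit or range.

## Working session

There is one attempt and no reset: what is moved stays moved. The work goes in short steps, Python scripts to look and compute and a tool call to move; the robot and the scene stay as the last step left them, time stands still between calls to the robot, and variables do not carry over. Pictures are saved under pics/ and viewed, at most 10 in all, crops included, and the job is handed in when it is done.

Besides the shell and the picture viewer there is one more tool, called after "Emit:" in YAML: its name, and indented under it one key for each argument. servo_tool: Moves the arm, as the interface text tells. Its arguments: {"type":"object","properties":{"motion":{"type":"array","items":{"type":"array","items":{"type":"number","minimum":-1,"maximum":1}}},"hand":{"type":"number"},"grip_force":{"type":"number"}},"required":["motion"]}

```bash
mkdir -p pics; cat > h.py <<'E'
import numpy as np, cv2
from bench import monitor, cams, order
from scipy.spatial.transform import Rotation as R
def grab(n):
    c=cams.calibration(n); p,d=cams.capture(n); return p,d,c
def save(p,f): cv2.imwrite('pics/'+f,cv2.cvtColor(p,cv2.COLOR_RGB2BGR))
def rays(c,uv,h=400):
    f=h/2/np.tan(np.radians(c['fov_y'])/2)
    uv=np.asarray(uv,float).reshape(-1,2)
    K=np.array([[f,0,c['cx']],[0,f,c['cy']],[0,0,1]])
    s=cv2.undistortPoints(uv[:,None],K,np.array([c['k1'],0,0,0.]))[:,0]
    T=np.array(c['pose']); D=np.c_[s[:,0],-s[:,1],-np.ones(len(s))]
    return T[:3,3],D@T[:3,:3].T,D
def onplane(c,uv,z):
    o,d,_=rays(c,uv); return o+d*((z-o[2])/d[:,2])[:,None]
def pts(c,depth,uv):
    o,d,_=rays(c,uv); uv=np.asarray(uv,int); return o+d*depth[uv[:,1],uv[:,0]][:,None]
def cloud(c,depth,mask):
    v,u=np.nonzero(mask&(depth>0)); return pts(c,depth,np.c_[u,v])
def state():
    s=monitor.sense(); return s
E
python3 - <<'E'
from h import *
for n in ['scene','top','wrist']:
    p,d,c=grab(n); save(p,n+'0.png'); np.savez(n+'0.npz',p=p,d=d,**{k:np.array(v) for k,v in c.items()})
    print(n,c['fov_y'],c['k1'],np.round(c['pose'],3).tolist())
s=state(); print(s['t'],s['position'],s['tcp_rot'],s['grip_width'])
E
```

```text
scene 48.10642358630427 -0.10011824517978708 [[0.64, 0.403, -0.654, -0.254], [-0.768, 0.329, -0.549, -0.657], [-0.006, 0.854, 0.52, 0.705], [0.0, 0.0, 0.0, 1.0]]
top 52.694777198050474 0.004720186188153369 [[0.016, 0.991, -0.13, 0.419], [-1.0, 0.015, -0.011, -0.018], [-0.009, 0.13, 0.991, 1.114], [0.0, 0.0, 0.0, 1.0]]
wrist 58.27493154778558 -0.03806417704915157 [[0.332, -0.898, -0.288, 0.141], [0.943, 0.315, 0.104, 0.639], [-0.002, -0.306, 0.952, 0.372], [0.0, 0.0, 0.0, 1.0]]
0.15 [0.21409338 0.61326536 0.20270956] [ 1.67126036e-01  9.85935286e-01 -7.02944147e-04 -7.98529360e-05] 0.08539823054207973
```

View pics/scene0.png

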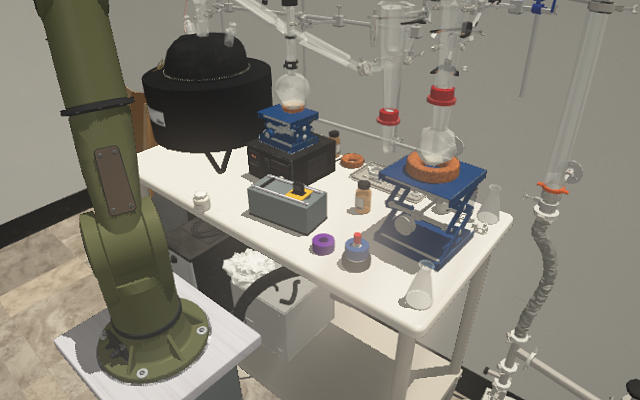

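View pics/top0.png

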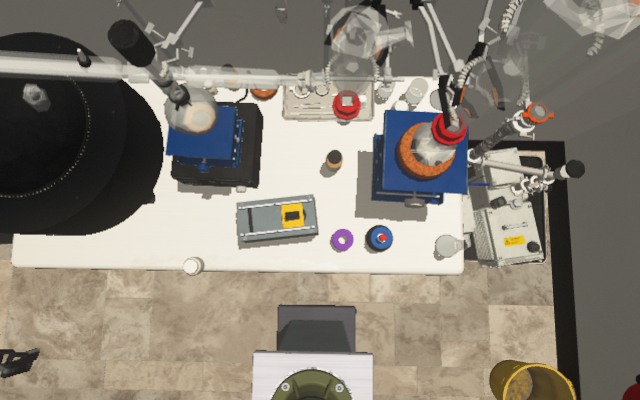

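The top view shows the grey block at about (277,219), with the yellow shutter at (292,215) towards its right end (world -y). The blue cover with the red knob, in its ring, is at (380,238).

Possible confusions:
- **For the cover:** purple look-alike at (342,240).
- **For the red knob:** red clamps at (347,105) and (450,130).
- **For the bottle:** a second bottle at the back.

I choose the blue one with the red knob at (380,238).

```bash
cat > m.py <<'E'
from h import *
def load(n):
    z=np.load(n+'0.npz'); return z['p'],z['d'],dict(fov_y=float(z['fov_y']),cx=float(z['cx']),cy=float(z['cy']),k1=float(z['k1']),pose=z['pose'])
def cnts(m,amin=20):
    cs,_=cv2.findContours(m.astype(np.uint8),cv2.RETR_EXTERNAL,cv2.CHAIN_APPROX_NONE)
    return sorted([c[:,0] for c in cs if cv2.contourArea(c)>amin],key=lambda c:-cv2.contourArea(c.reshape(-1,1,2)))
def hsv(p): return cv2.cvtColor(p,cv2.COLOR_RGB2HSV).astype(int)
E
python3 - <<'E'
from m import *
for n,roi in [('top',(190,265,230,470)),('scene',(170,310,190,450))]:
    p,d,c=load(n); H=hsv(p); r=np.zeros(d.shape,bool); r[roi[0]:roi[1],roi[2]:roi[3]]=1
    h,s,v=H[...,0],H[...,1],H[...,2]
    Y=r&(h>18)&(h<32)&(s>150)&(v>120); B=r&(h>98)&(h<120)&(s>90); Rd=r&((h<6)|(h>174))&(s>150)&(v>100)
    for nm,m in [('Y',Y),('B',B),('R',Rd)]:
        for k in cnts(m,8)[:2]:
            x=pts(c,d,k); print(n,nm,len(k),k.mean(0).round(),'3d mean',x.mean(0).round(3),'z90',np.percentile(x[:,2],[10,90]).round(3))
    k=cnts(Y)[0]; 
    x=onplane(c,k,.090)[:,:2]; print('shutter rect',cv2.minAreaRect((x*1000).astype(np.float32)))
    P=cloud(c,d,r); 
    vv,uu=np.nonzero(r&(d>0)); sel=(abs(P[:,2]-.086)<.005); m=np.zeros(d.shape,np.uint8); m[vv[sel],uu[sel]]=1
    k=cnts(m)[0]; x=onplane(c,k,.086)[:,:2]; print('block rect',cv2.minAreaRect((x*1000).astype(np.float32)))
    k=[k for k in cnts(Rd,4)]
    for kk in k:
        x=onplane(c,kk,.088)[:,:2]; print('knob',cv2.minEnclosingCircle((x*1000).astype(np.float32)))
    for kk in cnts(B)[:2]:
        x=onplane(c,kk,.058)[:,:2]; print('cover',cv2.minEnclosingCircle((x*1000).astype(np.float32)))
E
```

```text
top Y 84 [292. 215.] 3d mean [0.509 0.059 0.088] z90 [0.084 0.091]
top B 61 [381. 237.] 3d mean [ 0.458 -0.173  0.05 ] z90 [0.025 0.058]
top B 177 [429. 192.] 3d mean [ 0.566 -0.274  0.147] z90 [0.001 0.203]
top R 16 [383. 237.] 3d mean [ 0.457 -0.172  0.086] z90 [0.083 0.09 ]
shutter rect ((508.8550109863281, 58.6201286315918), (59.63125991821289, 53.578941345214844), 6.904273509979248)
block rect ((502.4194030761719, 98.33980560302734), (99.93585968017578, 199.56985473632812), 7.226407527923584)
knob ((456.8568115234375, -172.25048828125), 8.007994651794434)
cover ((457.3831481933594, -171.99838256835938), 29.21540641784668)
cover ((580.6488647460938, -296.9389953613281), 98.51788330078125)
scene Y 65 [299. 194.] 3d mean [0.491 0.038 0.101] z90 [0.089 0.093]
scene B 159 [418. 182.] 3d mean [ 0.577 -0.254  0.203] z90 [0.202 0.204]
scene B 75 [433. 228.] 3d mean [ 0.703 -0.255  0.006] z90 [0.001 0.005]
shutter rect ((509.6563720703125, 55.02091598510742), (56.333587646484375, 53.76378631591797), 7.4683308601379395)
block rect ((500.2848205566406, 94.58037567138672), (110.58126068115234, 204.9585418701172), 7.197906017303467)
cover ((803.2413330078125, -135.84988403320312), 119.7346420288086)
cover ((629.6219482421875, -283.7267150878906), 51.538108825683594)
```

```bash
python3 - <<'E'
from m import *
P=[]
for n in ['top','scene']:
    p,d,c=load(n); P.append(cloud(c,d,d>0))
P=np.vstack(P)
print('rows x .0...; cols y .9..-.5')
ys=np.arange(.9,-.5,-.1)
print('      ',ys.round(1))
for x in np.arange(.0,.9,.1):
    print(round(x,1),[int(100*np.percentile(q,98)) if len(q:=P[(P[:,0]>=x)&(P[:,0]<x+.1)&(P[:,1]<=y)&(P[:,1]>y-.1),2])>5 else -1 for y in ys])
p,d,c=load('top'); Q=cloud(c,d,d>0); J=Q[(Q[:,2]>.15)&(Q[:,2]<.25)&(Q[:,1]<-.1)&(Q[:,1]>-.4)&(Q[:,0]>.4)&(Q[:,0]<.7)]
print('jack',J.min(0),J.max(0))
p,d,c=load('wrist'); H=hsv(p); save(p,'w0.png')
E
```

```text
rows x .0...; cols y .9..-.5
       [ 0.9  0.8  0.7  0.6  0.5  0.4  0.3  0.2  0.1  0.  -0.1 -0.2 -0.3 -0.4]
0.0 [-87, -87, -87, -87, -87, -87, -87, 62, 62, 42, 1, -87, -87, -87]
0.1 [-87, -86, 57, 56, -87, -87, -87, 0, 1, 1, 0, -87, -87, -87]
0.2 [-87, -87, -87, 34, -87, -87, -87, -87, -87, -87, -87, -87, -87, -87]
0.3 [0, 0, 0, 0, 0, 5, 0, 0, 0, 0, 0, 0, 0, 0]
0.4 [0, 29, 29, 29, 29, 0, 0, 9, 9, 8, 8, 3, 10, 0]
0.5 [29, 32, 40, 40, 31, 11, 11, 11, 12, 6, 20, 23, 20, 0]
0.6 [29, 47, 52, 51, 55, 53, 57, 22, 0, 55, 23, 78, 23, 0]
0.7 [-1, 51, 49, 41, 54, 54, 58, 45, 41, 55, 55, 58, 57, 59]
0.8 [-1, 49, 48, 29, 48, 51, 48, 49, 49, 52, 52, 57, 57, 59]
jack [ 0.55296266 -0.35366062  0.17784799] [ 0.69998337 -0.15360103  0.23586149]
```

View pics/wrist0.png

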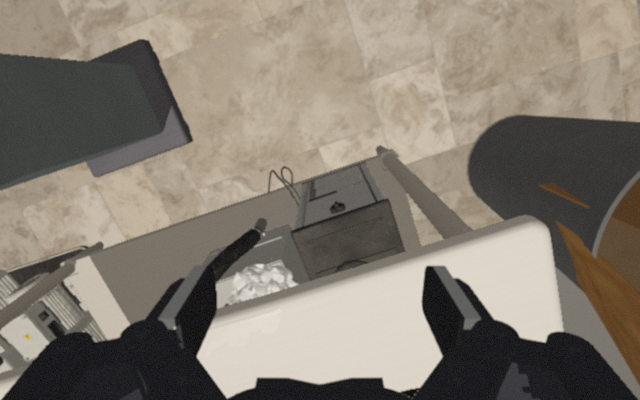

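```bash
cat > go.py <<'E'
import sys; from h import *
def go(x,y,z,psi,s=None):
    s=s or state(); R0=R.from_quat(s['tcp_rot']).as_matrix(); ps=np.radians(psi)
    Y=np.array([np.cos(ps),np.sin(ps),0]); Z=np.array([0,0,-1.]); Rt=np.c_[np.cross(Y,Z),Y,Z]
    d=R0.T@(np.array([x,y,z])-s['position'])/.25; w=R.from_matrix(R0.T@Rt).as_rotvec()/(np.pi/2)
    print('t %.2f'%s['t'],'pos',s['position'].round(4),'w %.4f'%s['grip_width'],'F',np.round(s['force'],1),'gf %.1f'%s['gripper_force'],'| shift',d.round(4),'turn',w.round(4))
if __name__=='__main__': go(*map(float,sys.argv[1:5]))
E
python3 - <<'E'
from m import *; from go import go
p,d,c=load('top'); Q=cloud(c,d,d>0); Q=Q[(Q[:,2]>.12)&(Q[:,0]>.3)]
a=np.array([.214,.613]);b=np.array([.45,.07])
for t in np.linspace(0,1,6):
    q=a+t*(b-a); print(q.round(3), np.hypot(*(Q[:,:2]-q).T).min().round(3))
go(.48,.065,.24,7.2)
E
```

```text
[0.214 0.613] 0.231
[0.261 0.504] 0.198
[0.308 0.396] 0.197
[0.356 0.287] 0.229
[0.403 0.179] 0.147
[0.45 0.07] 0.051
t 0.15 pos [0.2141 0.6133 0.2027] w 0.0854 F [-0.1 -0.3 -0.2] gf 0.0 | shift [-1.7269 -1.7202 -0.1466] turn [-8.000e-04  5.000e-04  7.062e-01]
```

Emit:
servo_tool:
  motion:
    - [-0.15, -0.15, -0.03, 0, 0, 0.06]
    - [-0.32, -0.32, -0.06, 0, 0, 0.13]
    - [-0.5, -0.5, -0.1, 0, 0, 0.21]
    - [-0.67, -0.67, -0.13, 0, 0, 0.29]
    - [-0.8, -0.8, -0.15, 0, 0, 0.35]
  hand: 1

```text
t: 0.78
position: [0.3385, 0.3562, 0.2414]
tcp_rot: [0.431, 0.902, 0.0, 0.0]
force: [0.6, 0.1, 0.6]
grip_width: 0.085
gripper_force: 0.0
```

```bash
python3 go.py .48 .065 .24 7.2
```

```text
t 0.78 pos [0.3385 0.3562 0.2414] w 0.0850 F [0.6 0.1 0.6] gf 0.0 | shift [-1.2617 -0.2916  0.0057] turn [ 0.0004 -0.      0.3526]
```

Emit:
servo_tool:
  motion:
    - [-0.2, -0.04, 0, 0, 0, 0.07]
    - [-0.4, -0.09, 0, 0, 0, 0.14]
    - [-0.6, -0.14, 0, 0, 0, 0.21]
    - [-0.8, -0.18, 0, 0, 0, 0.28]
    - [-0.95, -0.22, 0, 0, 0, 0.35]

```text
t: 1.4
position: [0.4455, 0.1379, 0.241]
tcp_rot: [0.66, 0.752, 0.0, 0.0]
force: [0.5, 1.4, 0.3]
grip_width: 0.0857
gripper_force: 0.0
```

```bash
python3 go.py .48 .065 .24 7.2
```

```text
t 1.40 pos [0.4455 0.1379 0.241 ] w 0.0857 F [0.5 1.4 0.3] gf 0.0 | shift [-0.3072  0.0989  0.004 ] turn [ 0.0001 -0.      0.0027]
```

Emit:
servo_tool:
  motion:
    - [-0.17, 0.1, 0, 0, 0, 0]
    - [-0.347, 0.21, 0, 0, 0, 0]
    - [-0.347, 0.21, 0, 0, 0, 0]

```text
t: 1.78
position: [0.5101, 0.0568, 0.2409]
tcp_rot: [0.661, 0.751, -0.001, 0.001]
force: [0.6, 0.1, 0.1]
grip_width: 0.0851
gripper_force: 0.0
```

```bash
python3 - <<'E'
from m import *
s=state(); p,d,c=grab('wrist'); save(p,'w1.png'); print(s['position'],s['t'])
H=hsv(p); h,S,v=H[...,0],H[...,1],H[...,2]
Y=(h>18)&(h<32)&(S>150)&(v>120)
k=cnts(Y)[0]; x=onplane(c,k,.090)[:,:2]; print('shutter',cv2.minAreaRect((x*1000).astype(np.float32)), pts(c,d,k)[:,2].mean())
P=cloud(c,d,d>0); g=P[(abs(P[:,2]-.1215)<.004)&(np.hypot(P[:,0]-.508,P[:,1]-.058)<.03)]
print('grip',cv2.minAreaRect((g[:,:2]*1000).astype(np.float32)),len(g))
vv,uu=np.nonzero(d>0); sel=abs(P[:,2]-.087)<.005; m=np.zeros(d.shape,np.uint8); m[vv[sel],uu[sel]]=1
k=cnts(m)[0]; print('block',cv2.minAreaRect((onplane(c,k,.086)[:,:2]*1000).astype(np.float32)))
E
```

```text
[0.51008572 0.0568321  0.24089601] 1.775
shutter ((508.8293151855469, 57.22309112548828), (60.11640167236328, 53.62392044067383), 7.190951347351074) 0.09047993627973377
grip ((509.1818542480469, 57.16905212402344), (13.634093284606934, 29.699588775634766), 6.719051361083984) 563
block ((503.9488830566406, 97.44911193847656), (100.25846099853516, 199.4537811279297), 7.429316997528076)
```

View pics/w1.png

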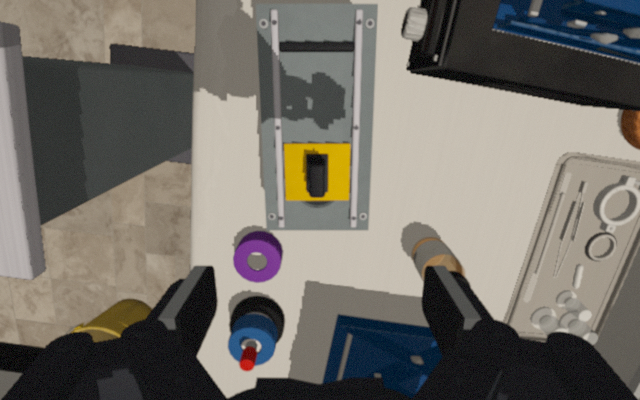

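The wrist view shows the shutter grip at (317,172), the stop at (317,46), the purple look-alike at (258,257), and the blue cover with its red knob at (250,340). The choice holds and the sizes match, so I'll grip the shutter.

Emit:
servo_tool:
  motion:
    - [0, -0.004, 0.2, 0, 0, 0]
    - [0, -0.004, 0.4, 0, 0, 0]
    - [0, -0.004, 0.52, 0, 0, 0]
    - [0, -0.004, 0.564, 0, 0, 0]
    - [0, -0.004, 0.564, 0, 0, 0]

```text
t: 2.45
position: [0.5073, 0.0621, 0.1001]
tcp_rot: [0.657, 0.754, -0.0, -0.0]
force: [0.8, -0.1, 1.0]
grip_width: 0.0852
gripper_force: 0.0
```

Emit:
servo_tool:
  motion:
    - [0, 0, 0, 0, 0, 0]
    - [0, 0, 0, 0, 0, 0]
    - [0, 0, 0, 0, 0, 0]
    - [0, 0, 0, 0, 0, 0]
    - [0, 0, 0, 0, 0, 0]
  hand: -1
  grip_force: 30

```text
t: 3.08
position: [0.5076, 0.0613, 0.1001]
tcp_rot: [0.658, 0.753, 0.0, 0.0]
force: [-0.1, 0.1, -0.1]
grip_width: 0.0001
gripper_force: 0.0
```

Emit:
servo_tool:
  motion:
    - [0, 0, 0, 0, 0, 0]
    - [0, 0, 0, 0, 0, 0]
    - [0, 0, 0, 0, 0, 0]

```text
t: 3.45
position: [0.5076, 0.0613, 0.1]
tcp_rot: [0.658, 0.753, 0.0, -0.0]
force: [-0.4, -0.7, 0.1]
grip_width: 0.0001
gripper_force: 0.0
```

```bash
python3 - <<'E'
from m import *
s=state(); p,d,c=grab('wrist'); save(p,'w2.png'); print(s['position'],s['t'],s['grip_width'],s['q'])
p2,d2,c2=grab('scene'); save(cv2.resize(p2[150:270,220:380],(640,480)),'s2.png')
E
```

```text
[0.507611   0.06128437 0.10001555] 3.45 7.361660062603974e-05 [-0.64508049  0.10711302  0.50321694  1.93673931 -0.05757636  1.11157624
  0.01667024]
```

View pics/w2.png

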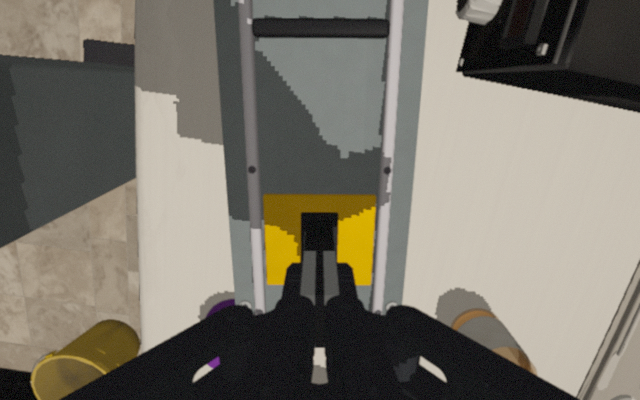

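View pics/s2.png

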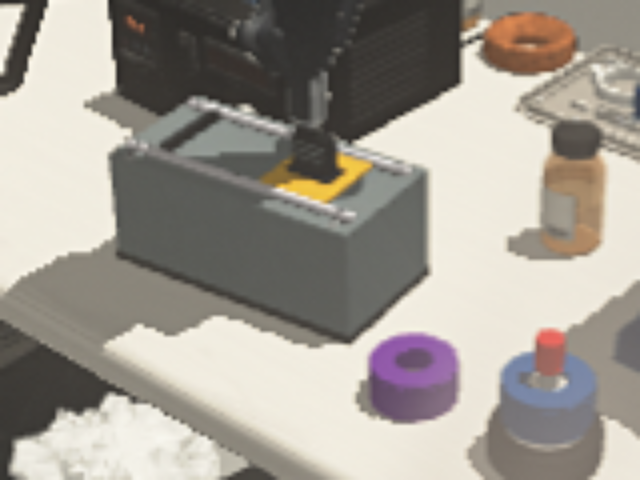

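Wrist view: the closed fingertips end at (320,250) and hide part of the grip top at (320,232). The scene crop shows the fingers above the grip, so they closed over it. I'll compare tip depth with grip depth.

```bash
python3 - <<'E'
from m import *
s=state(); p,d,c=grab('wrist')
for uv in [(310,256),(330,256),(310,270),(332,270),(320,220),(320,240),(300,205),(350,240),(240,300),(310,330)]:
    print(uv,pts(c,d,[uv])[0].round(4), d[uv[1],uv[0]].round(4))
print(np.round(np.array(c['pose'])[:3,3],4),s['position'].round(4))
m=(hsv(p)[...,2]<45); P=cloud(c,d,m); g=P[(abs(P[:,2]-.1215)<.005)]
print('grip',cv2.minAreaRect((g[:,:2]*1000).astype(np.float32)),len(g))
p2,d2,c2=grab('scene')
# yellow shutter now
Y=(hsv(p)[...,0]>18)&(hsv(p)[...,0]<32)&(hsv(p)[...,1]>150)&(hsv(p)[...,2]>80)
print('shutter',cv2.minAreaRect((onplane(c,cnts(Y)[0],.09)[:,:2]*1000).astype(np.float32)))
E
```

```text
(310, 256) [0.5034 0.0711 0.1363] 0.1478
(330, 256) [0.5116 0.0722 0.1362] 0.1479
(310, 270) [0.5037 0.0709 0.1476] 0.1371
(332, 270) [0.512  0.0726 0.1486] 0.136
(320, 220) [0.5076 0.0716 0.0948] 0.1874
(320, 240) [0.5076 0.0712 0.1192] 0.1642
(300, 205) [0.4962 0.0769 0.0904] 0.1894
(350, 240) [0.5258 0.06   0.0894] 0.1967
(240, 300) [0.4677 0.0114 0.0861] 0.2124
(310, 330) [0.5048 0.0691 0.1805] 0.1064
[0.4982 0.1385 0.2698] [0.5076 0.0613 0.1   ]
grip ((556.9821166992188, 128.78524780273438), (165.7344970703125, 45.78505325317383), 37.80679702758789) 3576
shutter ((509.01025390625, 57.4621696472168), (59.84098434448242, 53.77772903442383), 7.640275001525879)
```

```bash
python3 - <<'E'
from m import *
p,d,c=grab('wrist')
for u in (310,331):
  for v in range(228,266,3): print((u,v),pts(c,d,[(u,v)])[0].round(4),p[v,u])
E
```

```text
(310, 228) [0.5027 0.0711 0.1061] [18 26 26]
(310, 231) [0.5028 0.0711 0.1099] [19 15 14]
(310, 234) [0.5029 0.0707 0.1127] [16 21 19]
(310, 237) [0.503  0.071  0.1168] [17 24 17]
(310, 240) [0.503  0.0709 0.12  ] [20 20 21]
(310, 243) [0.5032 0.0696 0.1204] [22 23 16]
(310, 246) [0.5034 0.0685 0.1212] [14 15 18]
(310, 249) [0.5036 0.0672 0.1216] [21 15 18]
(310, 252) [0.5033 0.071  0.1324] [86 85 84]
(310, 255) [0.5034 0.0712 0.1356] [84 83 82]
(310, 258) [0.5034 0.0714 0.1387] [85 84 83]
(310, 261) [0.5035 0.0712 0.1408] [87 86 83]
(310, 264) [0.5036 0.0709 0.1427] [83 84 81]
(331, 228) [0.5132 0.0714 0.1035] [18 16 16]
(331, 231) [0.5129 0.0721 0.1091] [20 19 22]
(331, 234) [0.5129 0.0714 0.1112] [21 23 21]
(331, 237) [0.5128 0.0716 0.1151] [ 8  8 10]
(331, 240) [0.5126 0.0717 0.1189] [15 16 19]
(331, 243) [0.5127 0.0709 0.1203] [15 14 13]
(331, 246) [0.513  0.0692 0.12  ] [28 22 24]
(331, 249) [0.5131 0.068  0.1206] [16 21 14]
(331, 252) [0.5122 0.072  0.132 ] [82 79 79]
(331, 255) [0.5121 0.072  0.1348] [85 84 80]
(331, 258) [0.5118 0.0731 0.1398] [87 86 81]
(331, 261) [0.5119 0.0721 0.1403] [87 86 83]
(331, 264) [0.5118 0.0724 0.1435] [84 84 80]
```

The fingertips closed at z of about 0.13 by camera depth, just above the grip. The reported TCP z therefore lies about 30 mm below the real tips, while x and y agree. I'll open, go 30 mm deeper, and retry.

Emit:
servo_tool:
  motion:
    - [-0.016, 0.004, 0, 0, 0, 0]
    - [-0.016, 0.004, 0, 0, 0, 0]
    - [-0.016, 0.004, 0, 0, 0, 0]
    - [-0.016, 0.004, 0, 0, 0, 0]
    - [-0.016, 0.004, 0, 0, 0, 0]
  hand: 0.2

```text
t: 4.32
position: [0.5091, 0.0575, 0.1]
tcp_rot: [0.658, 0.753, 0.0, -0.0]
force: [-0.9, 0.8, -0.0]
grip_width: 0.0512
gripper_force: 0.0
```

Emit:
servo_tool:
  motion:
    - [0, 0, 0.03, 0, 0, 0]
    - [0, 0, 0.06, 0, 0, 0]
    - [0, 0, 0.09, 0, 0, 0]
    - [0, 0, 0.12, 0, 0, 0]
    - [0, 0, 0.12, 0, 0, 0]

```text
t: 4.95
position: [0.5085, 0.0573, 0.0692]
tcp_rot: [0.658, 0.753, -0.001, -0.0]
force: [0.3, -0.4, 0.6]
grip_width: 0.0514
gripper_force: 0.0
```

Emit:
servo_tool:
  motion:
    - [0, 0, 0, 0, 0, 0]
    - [0, 0, 0, 0, 0, 0]
    - [0, 0, 0, 0, 0, 0]
    - [0, 0, 0, 0, 0, 0]
    - [0, 0, 0, 0, 0, 0]
  hand: -1

```text
t: 5.58
position: [0.508, 0.0573, 0.0704]
tcp_rot: [0.658, 0.753, -0.001, -0.001]
force: [-4.3, -0.7, 5.2]
grip_width: 0.0136
gripper_force: 31.0
```

```bash
python3 - <<'E'
from m import *
p,d,c=grab('wrist'); s=state(); print(s['position'],s['force'],s['grip_width'],s['gripper_force'],s['t'])
for u in (285,295,300,310,331,340,345,352):
  P=[(v,pts(c,d,[(u,v)])[0].round(3)[1:].tolist()) for v in range(210,300,8)]; print(u,P)
E
```

```text
[0.50803657 0.05734072 0.07040653] [-4.24907833 -0.84701455  6.2533192 ] 0.013087810584063574 31.0171839594841 5.625
285 [(210, [0.08, 0.091]), (218, [0.076, 0.09]), (226, [0.072, 0.089]), (234, [0.068, 0.089]), (242, [0.064, 0.09]), (250, [0.06, 0.09]), (258, [0.056, 0.089]), (266, [0.062, 0.107]), (274, [0.065, 0.121]), (282, [0.066, 0.127]), (290, [0.066, 0.133]), (298, [0.067, 0.139])]
295 [(210, [0.08, 0.09]), (218, [0.076, 0.089]), (226, [0.073, 0.09]), (234, [0.069, 0.09]), (242, [0.065, 0.09]), (250, [0.061, 0.09]), (258, [0.067, 0.109]), (266, [0.066, 0.115]), (274, [0.066, 0.121]), (282, [0.066, 0.127]), (290, [0.066, 0.132]), (298, [0.065, 0.135])]
300 [(210, [0.081, 0.091]), (218, [0.077, 0.09]), (226, [0.073, 0.091]), (234, [0.071, 0.093]), (242, [0.067, 0.094]), (250, [0.063, 0.093]), (258, [0.066, 0.108]), (266, [0.067, 0.116]), (274, [0.066, 0.121]), (282, [0.067, 0.127]), (290, [0.067, 0.132]), (298, [0.064, 0.133])]
310 [(210, [0.081, 0.089]), (218, [0.077, 0.09]), (226, [0.074, 0.091]), (234, [0.071, 0.094]), (242, [0.071, 0.102]), (250, [0.071, 0.11]), (258, [0.07
[... 528 characters left out ...]
.066, 0.094]), (258, [0.068, 0.108]), (266, [0.069, 0.115]), (274, [0.068, 0.12]), (282, [0.069, 0.127]), (290, [0.068, 0.132]), (298, [0.067, 0.135])]
345 [(210, [0.083, 0.09]), (218, [0.08, 0.091]), (226, [0.076, 0.09]), (234, [0.072, 0.09]), (242, [0.068, 0.09]), (250, [0.064, 0.09]), (258, [0.069, 0.109]), (266, [0.069, 0.115]), (274, [0.069, 0.122]), (282, [0.068, 0.126]), (290, [0.069, 0.132]), (298, [0.067, 0.134])]
352 [(210, [0.084, 0.09]), (218, [0.08, 0.091]), (226, [0.076, 0.089]), (234, [0.072, 0.09]), (242, [0.069, 0.09]), (250, [0.064, 0.09]), (258, [0.07, 0.109]), (266, [0.069, 0.115]), (274, [0.069, 0.121]), (282, [0.069, 0.126]), (290, [0.069, 0.132]), (298, [0.07, 0.138])]
```

Gripped, with a width of 13.6 mm and a pad force of 31 N. Now I'll slide it open.

Emit:
servo_tool:
  motion:
    - [0.06, 0, 0, 0, 0, 0]
    - [0.14, 0, 0, 0, 0, 0]
    - [0.22, 0, 0, 0, 0, 0]
    - [0.275, 0, 0, 0, 0, 0]
    - [0.295, 0, 0, 0, 0, 0]

```text
t: 6.25
position: [0.4985, 0.1312, 0.0704]
tcp_rot: [0.657, 0.754, -0.0, -0.0]
force: [-4.3, -2.2, 6.2]
grip_width: 0.0131
gripper_force: 31.1
```

Emit:
servo_tool:
  motion:
    - [0.004, 0, 0, 0, 0, 0]
    - [0.006, 0, 0, 0, 0, 0]
    - [0.006, 0, 0, 0, 0, 0]

```text
t: 6.62
position: [0.4985, 0.1319, 0.0704]
tcp_rot: [0.658, 0.753, -0.0, -0.0]
force: [-3.4, -2.4, 6.0]
grip_width: 0.0134
gripper_force: 31.1
```

```bash
cat > sh.py <<'E'
from m import *
s=state(); print(s['position'].round(4),s['force'].round(1),s['t'])
for n in ['top','wrist']:
    p,d,c=grab(n); H=hsv(p); h,S,v=H[...,0],H[...,1],H[...,2]
    Y=(h>18)&(h<32)&(S>150)&(v>80)
    if n=='top': Y[:190]=0;Y[265:]=0;Y[:,:230]=0;Y[:,330:]=0
    for k in cnts(Y,100)[:1]:
        r=cv2.minAreaRect((onplane(c,k,.09)[:,:2]*1000).astype(np.float32)); print(n,np.round(r[0],1),np.round(r[1],1),r[2])
        X=onplane(c,k,.09)[:,:2]*1000-[504,97.4]; a=np.radians(7.3); print(' local y range',np.percentile(X@[-np.sin(a),np.cos(a)],[1,99]).round(1),'x',np.percentile(X@[np.cos(a),np.sin(a)],[1,99]).round(1))
E
python3 sh.py
```

```text
[0.4985 0.1319 0.0704] [-3.4 -2.4  6. ] 6.625
wrist [499. 135.] [59.6 48.6] 7.644347190856934
 local y range [14.4 62.2] x [-29.9  29.5]
```

Emit:
servo_tool:
  motion:
    - [0.004, 0, 0, 0, 0, 0]
    - [0.004, 0, 0, 0, 0, 0]

```text
t: 6.98
position: [0.4984, 0.1328, 0.0704]
tcp_rot: [0.658, 0.753, -0.0, -0.0]
force: [-4.6, -2.0, 4.6]
grip_width: 0.0134
gripper_force: 31.1
```

Emit:
servo_tool:
  motion:
    - [0.004, 0, 0, 0, 0, 0]
    - [0.004, 0, 0, 0, 0, 0]

```text
t: 7.22
position: [0.4984, 0.1328, 0.0704]
tcp_rot: [0.658, 0.753, -0.001, -0.0]
force: [-4.0, -3.1, 6.3]
grip_width: 0.0132
gripper_force: 31.1
```

Emit:
servo_tool:
  motion:
    - [0.004, 0, 0, 0, 0, 0]
    - [0.004, 0, 0, 0, 0, 0]

```text
t: 7.48
position: [0.4984, 0.1329, 0.0704]
tcp_rot: [0.658, 0.753, -0.001, 0.0]
force: [-3.9, -5.7, 6.3]
grip_width: 0.0132
gripper_force: 31.2
```

Travel has stopped at y = 0.1329 with force building, so the shutter is on the stop. One more small push, then release and rise.

Emit:
servo_tool:
  motion:
    - [0.008, 0, 0, 0, 0, 0]
    - [0.008, 0, 0, 0, 0, 0]
    - [0.008, 0, 0, 0, 0, 0]

```text
t: 7.85
position: [0.4983, 0.1329, 0.0704]
tcp_rot: [0.659, 0.752, -0.002, 0.001]
force: [-2.7, -9.0, 8.1]
grip_width: 0.0134
gripper_force: 31.3
```

Emit:
servo_tool:
  motion:
    - [0, 0, 0, 0, 0, 0]
    - [0, 0, 0, 0, 0, 0]
    - [0, 0, 0, 0, 0, 0]
    - [0, 0, 0, 0, 0, 0]
    - [0, 0, 0, 0, 0, 0]
  hand: 0.2

```text
t: 8.48
position: [0.4983, 0.1372, 0.07]
tcp_rot: [0.658, 0.753, 0.0, 0.0]
force: [-0.8, 0.5, 0.5]
grip_width: 0.0513
gripper_force: 0.0
```

Emit:
servo_tool:
  motion:
    - [0, 0, -0.1, 0, 0, 0]
    - [0, 0, -0.3, 0, 0, 0]
    - [0, 0, -0.5, 0, 0, 0]
    - [0, 0, -0.6, 0, 0, 0]
    - [0, 0, -0.6, 0, 0, 0]
  hand: 1

```text
t: 9.1
position: [0.4997, 0.1374, 0.2222]
tcp_rot: [0.658, 0.753, 0.002, 0.001]
force: [-0.9, -0.3, -0.8]
grip_width: 0.0856
gripper_force: 0.0
```

```bash
python3 sh.py; python3 - <<'E'
from m import *
p,d,c=grab('wrist'); save(p,'w3.png')
P=cloud(c,d,d>0); vv,uu=np.nonzero(d>0); sel=abs(P[:,2]-.087)<.006; m=np.zeros(d.shape,np.uint8); m[vv[sel],uu[sel]]=1
k=cnts(m)[0]; print('block',cv2.minAreaRect((onplane(c,k,.086)[:,:2]*1000).astype(np.float32)))
E
python3 go.py .457 -.172 .22 7.3
```

```text
[0.4997 0.1374 0.2222] [-0.9 -0.3 -0.8] 9.1
top [499.3 134.2] [60.1 53.3] 6.946902751922607
 local y range [10.5 63.7] x [-30.1  29.3]
wrist [499.1 132.8] [59.9 54.1] 7.274980068206787
 local y range [ 8.7 62.7] x [-30.2  29.6]
block ((503.8515319824219, 97.77278900146484), (100.11331176757812, 200.4758758544922), 7.196331024169922)
t 9.25 pos [0.4975 0.1368 0.2186] w 0.0856 F [-0.4  0.3 -0. ] gf 0.0 | shift [-1.2019 -0.3273 -0.0043] turn [-0.0013  0.0004  0.0052]
```

View pics/w3.png

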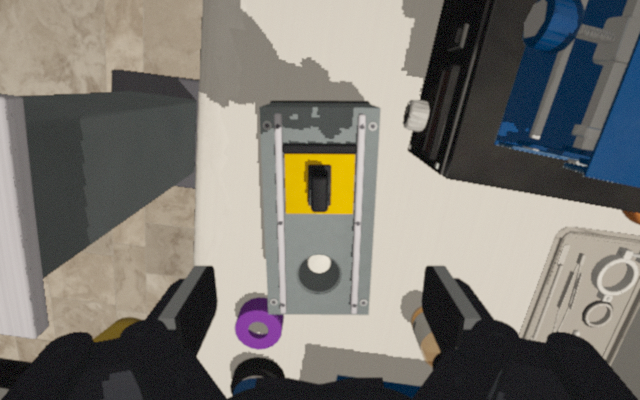

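The wrist view shows the shutter against the black stop (320,180) and the well open at (320,270). Moving towards the plug and measuring on the way.

Emit:
servo_tool:
  motion:
    - [-0.2, -0.05, 0, 0, 0, 0]
    - [-0.42, -0.12, 0, 0, 0, 0]
    - [-0.64, -0.19, 0, 0, 0, 0]
    - [-0.75, -0.24, 0, 0, 0, 0]
    - [-0.75, -0.24, 0, 0, 0, 0]

```text
t: 9.88
position: [0.4628, -0.0595, 0.2188]
tcp_rot: [0.66, 0.752, -0.001, -0.001]
force: [-0.0, -0.2, 0.4]
grip_width: 0.0853
gripper_force: 0.0
```

```bash
cat > pl.py <<'E'
from m import *
s=state(); p,d,c=grab('wrist'); print(s['position'].round(4))
H=hsv(p); h,S,v=H[...,0],H[...,1],H[...,2]; P=np.zeros(d.shape+(3,)); vv,uu=np.nonzero(d>0); P[vv,uu]=pts(c,d,np.c_[uu,vv])
near=(np.hypot(P[...,0]-.457,P[...,1]+.172)<.06)
B=near&(h>98)&(h<122)&(S>90); Rd=near&((h<8)|(h>172))&(S>130)
g=P[B&(abs(P[...,2]-.058)<.004)]; print('cover top pts',len(g), np.round(cv2.minEnclosingCircle((g[:,:2]*1000).astype(np.float32)),1) if len(g) else '')if 0 else None
if len(g): print('cover',cv2.minEnclosingCircle((g[:,:2]*1000).astype(np.float32)),g[:,2].mean())
g=P[Rd&(P[...,2]>.084)]; print('knobtop',len(g)); 
if len(g): print(cv2.minEnclosingCircle((g[:,:2]*1000).astype(np.float32)),g[:,2].mean())
W=(np.hypot(P[...,0]-.511,P[...,1]-.043)<.027)&(P[...,2]<.0805)&(d>0)
k=cnts(W)
if k: x=(onplane(c,k[0],.086)[:,:2]*1000).astype(np.float32); print('well',cv2.minEnclosingCircle(x),cv2.fitEllipse(x))
E
python3 pl.py; python3 go.py .457 -.172 .22 7.3
```

```text
[ 0.4628 -0.0595  0.2188]
cover ((458.0140075683594, -174.08348083496094), 28.504308700561523) 0.05744074804740508
knobtop 226
((457.6826477050781, -174.2470703125), 8.511209487915039) 0.0872220544330319
well ((510.2158508300781, 42.3077278137207), 19.71599578857422) ((510.03375244140625, 42.239070892333984), (38.26314163208008, 38.48502731323242), 144.6811981201172)
t 9.93 pos [ 0.4633 -0.0574  0.2189] w 0.0855 F [ 0.2 -0.3  0.4] gf 0.0 | shift [-0.451  -0.0861 -0.0046] turn [-0.001  -0.0005  0.0038]
```

Emit:
servo_tool:
  motion:
    - [-0.2, -0.04, 0, 0, 0, 0]
    - [-0.4, -0.075, 0, 0, 0, 0]
    - [-0.46, -0.084, 0, 0, 0, 0]
    - [-0.46, -0.084, 0, 0, 0, 0]

```text
t: 10.42
position: [0.4589, -0.1733, 0.2193]
tcp_rot: [0.658, 0.753, -0.001, -0.0]
force: [0.1, 0.4, -0.1]
grip_width: 0.0853
gripper_force: 0.0
```

```bash
python3 go.py .4578 -.1742 .09 7.3
```

```text
t 10.43 pos [ 0.4589 -0.1733  0.2193] w 0.0853 F [ 0.1  0.4 -0.1] gf 0.0 | shift [-0.0029 -0.0043  0.5171] turn [-0.0009  0.      0.0048]
```

Emit:
servo_tool:
  motion:
    - [-0.003, -0.004, 0.18, 0, 0, 0]
    - [-0.003, -0.004, 0.36, 0, 0, 0]
    - [-0.003, -0.004, 0.52, 0, 0, 0]
    - [-0.003, -0.004, 0.64, 0, 0, 0]
    - [-0.003, -0.004, 0.69, 0, 0, 0]
  hand: 0.1

```text
t: 11.05
position: [0.457, -0.1719, 0.0453]
tcp_rot: [0.656, 0.754, -0.001, -0.002]
force: [-1.1, 0.5, -0.4]
grip_width: 0.0467
gripper_force: 0.0
```

Emit:
servo_tool:
  motion:
    - [0, 0, 0, 0, 0, 0]
    - [0, 0, 0, 0, 0, 0]

```text
t: 11.3
position: [0.4592, -0.1743, 0.0486]
tcp_rot: [0.657, 0.754, 0.001, 0.001]
force: [0.5, 0.1, -0.6]
grip_width: 0.047
gripper_force: 0.0
```

```bash
python3 go.py .4578 -.1742 .03 7.3; python3 - <<'E'
from m import *
p,d,c=grab('wrist'); save(p,'w4.png')
E
```

```text
t 11.30 pos [ 0.4592 -0.1743  0.0486] w 0.0470 F [ 0.5  0.1 -0.6] gf 0.0 | shift [ 0.0013 -0.0057  0.0743] turn [0.0013 0.0002 0.0056]
```

View pics/w4.png

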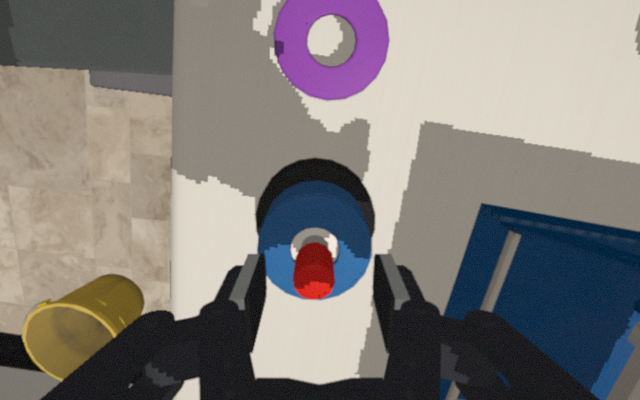

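The wrist view has the knob top at (317,291), centred between the fingertips at (250,258) and (385,258). Descending and closing.

Emit:
servo_tool:
  motion:
    - [0.001, -0.004, 0.025, 0, 0, 0]
    - [0.001, -0.005, 0.05, 0, 0, 0]
    - [0.001, -0.005, 0.072, 0, 0, 0]
    - [0.001, -0.005, 0.072, 0, 0, 0]

```text
t: 11.85
position: [0.4562, -0.1744, 0.0289]
tcp_rot: [0.658, 0.753, -0.0, -0.0]
force: [0.5, -1.6, 0.4]
grip_width: 0.0472
gripper_force: 0.0
```

Emit:
servo_tool:
  motion:
    - [0, 0, 0, 0, 0, 0]
    - [0, 0, 0, 0, 0, 0]
    - [0, 0, 0, 0, 0, 0]
    - [0, 0, 0, 0, 0, 0]
  hand: -1
  grip_force: 50

```text
t: 12.35
position: [0.4575, -0.175, 0.0306]
tcp_rot: [0.658, 0.753, 0.0, 0.001]
force: [-2.4, -0.3, 6.9]
grip_width: 0.0165
gripper_force: 49.5
```

```bash
python3 go.py .4578 -.1742 .12 7.3; python3 - <<'E'
from m import *
p,d,c=grab('wrist'); save(p[180:380,200:440].repeat(2,0).repeat(2,1),'w5.png')
for u in (285,292,297,302,332,337,342):print(u,[(v,pts(c,d,[(u,v)])[0].round(3)[1:].tolist()) for v in range(244,290,5)])
E
```

```text
t 12.35 pos [ 0.4575 -0.175   0.0306] w 0.0165 F [-2.4 -0.3  6.9] gf 49.5 | shift [ 0.0028  0.0021 -0.3575] turn [0.0009 0.0002 0.0051]
285 [(244, [-0.166, 0.057]), (249, [-0.168, 0.057]), (254, [-0.166, 0.065]), (259, [-0.167, 0.069]), (264, [-0.167, 0.074]), (269, [-0.167, 0.077]), (274, [-0.167, 0.081]), (279, [-0.166, 0.085]), (284, [-0.166, 0.088]), (289, [-0.167, 0.091])]
292 [(244, [-0.165, 0.057]), (249, [-0.168, 0.057]), (254, [-0.167, 0.064]), (259, [-0.166, 0.069]), (264, [-0.166, 0.074]), (269, [-0.166, 0.078]), (274, [-0.166, 0.081]), (279, [-0.166, 0.085]), (284, [-0.166, 0.089]), (289, [-0.166, 0.092])]
297 [(244, [-0.165, 0.057]), (249, [-0.167, 0.057]), (254, [-0.166, 0.065]), (259, [-0.165, 0.07]), (264, [-0.166, 0.074]), (269, [-0.165, 0.079]), (274, [-0.166, 0.082]), (279, [-0.166, 0.084]), (284, [-0.098, 0.2]), (289, [-0.169, 0.086])]
302 [(244, [-0.165, 0.057]), (249, [-0.169, 0.053]), (254, [-0.171, 0.054]), (259, [-0.175, 0.052]), (264, [-0.176, 0.054]), (269, [-0.171, 0.068]), (274, [-0.098, 0.2]), (279, [-0.17, 0.077]), (284, [-0.17, 0.082]), (289, [-0.171, 0.083])]
332 [(244, [-0.162, 0.058]), (249, [-0.167, 0.053]), (254, [-0.17, 0.053]), (259, [-0.17, 0.057]), (264, [-0.168, 0.067]), (269, [-0.167, 0.072]), (274, [-0.167, 0.076]), (279, [-0.168, 0.079]), (284, [-0.168, 0.083]), (289, [-0.167, 0.087])]
337 [(244, [-0.162, 0.058]), (249, [-0.166, 0.055]), (254, [-0.17, 0.052]), (259, [-0.172, 0.053]), (264, [-0.174, 0.054]), (269, [-0.17, 0.066]), (274, [-0.169, 0.072]), (279, [-0.17, 0.075]), (284, [-0.168, 0.081]), (289, [-0.168, 0.085])]
342 [(244, [-0.162, 0.057]), (249, [-0.164, 0.058]), (254, [-0.164, 0.065]), (259, [-0.163, 0.07]), (264, [-0.164, 0.073]), (269, [-0.098, 0.2]), (274, [-0.164, 0.081]), (279, [-0.164, 0.085]), (284, [-0.165, 0.086]), (289, [-0.167, 0.086])]
```

View pics/w5.png

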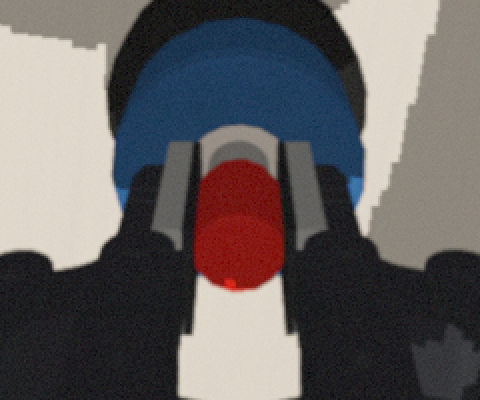

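The crop shows the red knob at (240,200) squarely between both pads, with the tips just above the blue cover and the cover still on. Lifting.

Emit:
servo_tool:
  motion:
    - [0, 0, -0.06, 0, 0, 0]
    - [0, 0, -0.16, 0, 0, 0]
    - [0, 0, -0.3, 0, 0, 0]
    - [0, 0, -0.44, 0, 0, 0]
    - [0, 0, -0.52, 0, 0, 0]

```text
t: 13.02
position: [0.4573, -0.1749, 0.1619]
tcp_rot: [0.658, 0.753, 0.001, 0.001]
force: [0.2, 1.0, -2.4]
grip_width: 0.0166
gripper_force: 49.4
```

```bash
python3 go.py .510 .042 .16 7.3
```

```text
t 13.03 pos [ 0.4573 -0.1749  0.1619] w 0.0166 F [ 0.2  1.  -2.4] gf 49.4 | shift [0.8313 0.3256 0.0084] turn [0.0018 0.0001 0.0048]
```

Emit:
servo_tool:
  motion:
    - [0.08, 0.03, 0, 0, 0, 0]
    - [0.22, 0.085, 0, 0, 0, 0]
    - [0.38, 0.15, 0, 0, 0, 0.003]
    - [0.54, 0.21, 0, 0, 0, 0.005]
    - [0.68, 0.266, 0, 0, 0, 0.005]

```text
t: 13.65
position: [0.4996, 0.0045, 0.1601]
tcp_rot: [0.66, 0.751, 0.0, 0.0]
force: [-0.0, -0.2, -2.1]
grip_width: 0.0161
gripper_force: 49.4
```

Emit:
servo_tool:
  motion:
    - [0.08, 0.032, 0, 0, 0, 0]
    - [0.13, 0.052, 0, 0, 0, 0]
    - [0.15, 0.06, 0, 0, 0, 0]
    - [0.15, 0.06, 0, 0, 0, 0]
    - [0.15, 0.06, 0, 0, 0, 0]

```text
t: 14.28
position: [0.5097, 0.0407, 0.1596]
tcp_rot: [0.661, 0.75, -0.0, 0.0]
force: [-0.8, -0.0, -2.2]
grip_width: 0.0167
gripper_force: 49.4
```

```bash
python3 go.py .510 .042 .118 7.3; python3 - <<'E'
from m import *
s=state(); p,d,c=grab('wrist'); H=hsv(p); h,S,v=H[...,0],H[...,1],H[...,2]
B=(h>98)&(h<122)&(S>90); g=cloud(c,d,B); g=g[np.hypot(g[:,0]-.51,g[:,1]-.042)<.06]; print('cover z',np.percentile(g[:,2],[5,50,95]).round(4))
zt=np.percentile(g[:,2],80)
g=g[abs(g[:,2]-zt)<.004]; print('cover',cv2.minEnclosingCircle((g[:,:2]*1000).astype(np.float32)),zt)
p2,d2,c2=grab('scene'); save(cv2.resize(p2[110:260,220:380],(640,600)),'s5.png')
p2,d2,c2=grab('top'); H=hsv(p2); m=(H[...,0]>98)&(H[...,0]<122)&(H[...,1]>90); m[:190]=0;m[265:]=0;m[:,:250]=0;m[:,330:]=0
for k in cnts(m,30)[:2]: print('top cover',cv2.minEnclosingCircle((onplane(c2,k,zt)[:,:2]*1000).astype(np.float32)))
E
```

```text
t 14.28 pos [0.5097 0.0407 0.1596] w 0.0167 F [-0.8 -0.  -2.2] gf 49.4 | shift [0.005  0.002  0.1663] turn [-0.      0.0001 -0.0011]
cover z [0.1676 0.1861 0.2503]
cover ((510.4012451171875, 41.445072174072266), 28.458946228027344) 0.18690625643561565
```

View pics/s5.png

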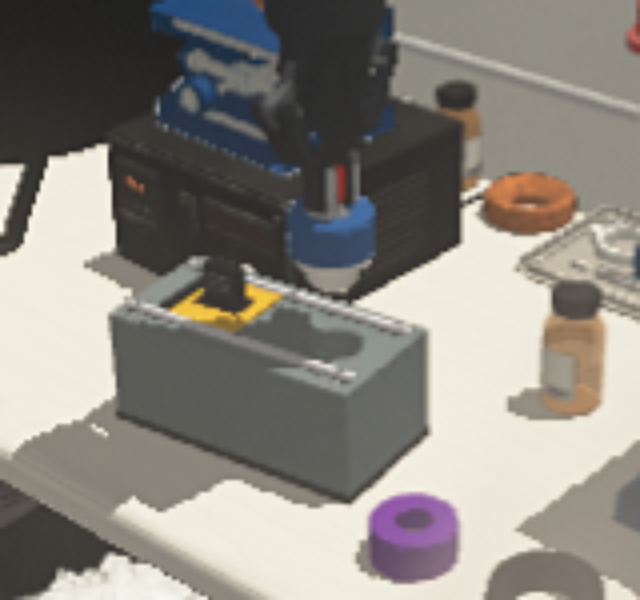

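The scene crop shows the plug with the blue cover hanging at (330,240) over the well, and the empty ring at lower right. Lowering in stages.

Emit:
servo_tool:
  motion:
    - [0.005, 0.001, 0.04, 0, 0, 0]
    - [0.005, 0.001, 0.09, 0, 0, 0]
    - [0.005, 0.001, 0.14, 0, 0, 0]
    - [0.005, 0.001, 0.166, 0, 0, 0]
    - [0.005, 0.001, 0.166, 0, 0, 0]

```text
t: 15.05
position: [0.5094, 0.0431, 0.1173]
tcp_rot: [0.661, 0.751, -0.001, -0.0]
force: [0.4, -0.4, -1.8]
grip_width: 0.0165
gripper_force: 49.3
```

Emit:
servo_tool:
  motion:
    - [0, 0, 0.012, 0, 0, 0]
    - [0, 0, 0.024, 0, 0, 0]
    - [0, 0, 0.032, 0, 0, 0]
    - [0, 0, 0.032, 0, 0, 0]

```text
t: 15.55
position: [0.5098, 0.0433, 0.1099]
tcp_rot: [0.661, 0.751, -0.0, -0.0]
force: [-0.0, -0.2, -2.2]
grip_width: 0.0163
gripper_force: 49.3
```

```bash
python3 go.py .5100 .042 .097 7.3
```

```text
t 15.55 pos [0.5098 0.0433 0.1099] w 0.0163 F [-0.  -0.2 -2.2] gf 49.3 | shift [-0.0053  0.0002  0.0517] turn [-0.0001 -0.      0.0002]
```

Emit:
servo_tool:
  motion:
    - [-0.003, 0, 0.01, 0, 0, 0]
    - [-0.003, 0, 0.02, 0, 0, 0]
    - [-0.003, 0, 0.03, 0, 0, 0]
    - [-0.003, 0, 0.04, 0, 0, 0]
    - [-0.003, 0, 0.04, 0, 0, 0]

```text
t: 16.18
position: [0.5098, 0.0425, 0.0998]
tcp_rot: [0.661, 0.751, -0.0, -0.0]
force: [-0.1, -0.0, -2.7]
grip_width: 0.0164
gripper_force: 49.3
```

Emit:
servo_tool:
  motion:
    - [0, 0, 0.008, 0, 0, 0]
    - [0, 0, 0.014, 0, 0, 0]
    - [0, 0, 0.014, 0, 0, 0]

```text
t: 16.55
position: [0.5098, 0.0425, 0.0964]
tcp_rot: [0.661, 0.751, -0.0, -0.0]
force: [0.3, 0.5, -2.6]
grip_width: 0.0164
gripper_force: 49.3
```

Emit:
servo_tool:
  motion:
    - [0, 0, 0.004, 0, 0, 0]
    - [0, 0, 0.004, 0, 0, 0]

```text
t: 16.8
position: [0.5099, 0.0425, 0.0955]
tcp_rot: [0.661, 0.751, -0.0, -0.0]
force: [0.7, -0.2, -3.2]
grip_width: 0.0165
gripper_force: 49.3
```

Emit:
servo_tool:
  motion:
    - [0, 0, 0.003, 0, 0, 0]
    - [0, 0, 0.003, 0, 0, 0]

```text
t: 17.05
position: [0.51, 0.0426, 0.0947]
tcp_rot: [0.661, 0.751, 0.0, -0.0]
force: [0.4, 0.1, -1.3]
grip_width: 0.0162
gripper_force: 49.4
```

Emit:
servo_tool:
  motion:
    - [0, 0, 0.003, 0, 0, 0]
    - [0, 0, 0.003, 0, 0, 0]

```text
t: 17.3
position: [0.51, 0.0426, 0.0947]
tcp_rot: [0.661, 0.751, 0.0, -0.0]
force: [-2.6, -0.8, 5.1]
grip_width: 0.0163
gripper_force: 50.9
```

Seated: z has stopped at 0.0947 with force rising. Releasing the knob and rising.

Emit:
servo_tool:
  motion:
    - [0, 0, 0, 0, 0, 0]
    - [0, 0, 0, 0, 0, 0]
    - [0, 0, 0, 0, 0, 0]
    - [0, 0, 0, 0, 0, 0]
    - [0, 0, 0, 0, 0, 0]
  hand: 0.1

```text
t: 17.92
position: [0.51, 0.0426, 0.094]
tcp_rot: [0.661, 0.751, 0.0, 0.0]
force: [0.1, -0.9, -0.2]
grip_width: 0.0467
gripper_force: 0.0
```

Emit:
servo_tool:
  motion:
    - [0, 0, -0.04, 0, 0, 0]
    - [0, 0, -0.12, 0, 0, 0]
    - [0, 0, -0.24, 0, 0, 0]
    - [0, 0, -0.36, 0, 0, 0]
    - [0, 0, -0.4, 0, 0, 0]

```text
t: 18.55
position: [0.5112, 0.0426, 0.1964]
tcp_rot: [0.661, 0.751, 0.002, 0.001]
force: [0.2, 0.2, -0.8]
grip_width: 0.0471
gripper_force: 0.0
```

Emit:
servo_tool:
  motion:
    - [0, 0, 0, 0, 0, 0]
    - [0, 0, 0, 0, 0, 0]
    - [0, 0, 0, 0, 0, 0]
  hand: 1

```text
t: 18.92
position: [0.5092, 0.0424, 0.1929]
tcp_rot: [0.661, 0.751, -0.001, -0.001]
force: [0.2, -0.9, -0.6]
grip_width: 0.0856
gripper_force: 0.0
```

```bash
python3 - <<'E'
from m import *
s=state(); p,d,c=grab('wrist'); print(s['t'],s['position'].round(4),s['grip_width']); save(p,'w6.png')
H=hsv(p); h,S,v=H[...,0],H[...,1],H[...,2]; P=np.zeros(d.shape+(3,)); vv,uu=np.nonzero(d>0); P[vv,uu]=pts(c,d,np.c_[uu,vv])
near=np.hypot(P[...,0]-.51,P[...,1]-.042)<.05
B=near&(h>98)&(h<122)&(S>90)&(P[...,2]<.14); Rd=near&((h<8)|(h>172))&(S>130)&(P[...,2]<.17)
g=P[B&(P[...,2]>.117)]; print('cover',cv2.minEnclosingCircle((g[:,:2]*1000).astype(np.float32)),g[:,2].mean())
k=P[Rd]; print('knob z max',np.percentile(k[:,2],98)); k=k[k[:,2]>np.percentile(k[:,2],98)-.004]; print('knob',cv2.minEnclosingCircle((k[:,:2]*1000).astype(np.float32)))
print('low z cover',np.percentile(P[B][:,2],1))
for u in (290,320,350):print('palm',u,[(v,P[v,u].round(3).tolist()) for v in (350,370,385,390,395,399)])
for u in (190,200,210):print('tip',u,[(v,P[v,u].round(3).tolist()) for v in range(262,290,6)])
E
python3 sh.py
```

```text
18.925 [0.5092 0.0424 0.1929] 0.0856333599640513
cover ((511.17584228515625, 42.76539611816406), 28.911113739013672) 0.12136330164513567
knob z max 0.1525580747620385
knob ((510.94970703125, 42.81514358520508), 8.829952239990234)
low z cover 0.09882945553575359
palm 290 [(350, [0.503, -0.195, -0.0]), (370, [0.506, -0.226, -0.0]), (385, [0.502, 0.051, 0.295]), (390, [0.502, 0.052, 0.298]), (395, [0.502, 0.052, 0.299]), (399, [0.503, 0.052, 0.3])]
palm 320 [(350, [0.54, -0.19, -0.0]), (370, [0.544, -0.223, -0.002]), (385, [0.509, 0.052, 0.295]), (390, [0.509, 0.053, 0.298]), (395, [0.509, 0.053, 0.299]), (399, [0.509, 0.053, 0.3])]
palm 350 [(350, [0.577, -0.184, 0.002]), (370, [0.578, -0.199, 0.019]), (385, [0.517, 0.053, 0.295]), (390, [0.516, 0.054, 0.298]), (395, [0.516, 0.054, 0.3]), (399, [0.516, 0.054, 0.301])]
tip 190 [(262, [0.379, -0.089, -0.0]), (268, [0.379, -0.096, -0.0]), (274, [0.461, 0.047, 0.244]), (280, [0.462, 0.046, 0.248]), (286, [0.464, 0.047, 0.252])]
tip 200 [(262, [0.39, -0.087, -0.0]), (268, [0.463, 0.047, 0.24]), (274, [0.464, 0.046, 0.243]), (280, [0.466, 0.047, 0.248]), (286, [0.467, 0.046, 0.25])]
tip 210 [(262, [0.401, -0.086, -0.001]), (268, [0.467, 0.047, 0.239]), (274, [0.0, 0.0, 0.0]), (280, [0.467, 0.042, 0.239]), (286, [0.468, 0.04, 0.24])]
[0.5094 0.0424 0.1931] [-0.3  0.2  0.3] 18.975
wrist [499.5 132.3] [60.1 54.4] 7.177135944366455
 local y range [ 8.7 62.4] x [-30.   29.9]
```

View pics/w6.png

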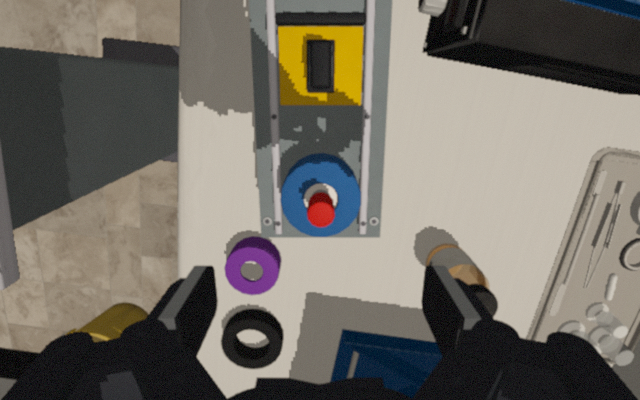

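The wrist view shows the plug seated, with the blue cover at (320,195), the knob at (320,210), the shutter still at its stop and the ring empty. The heights agree: knob top 152.5 mm against 152, cover top 121.4 mm against 122. By depth, the open tips sit 46 mm and the palm 102 mm above the reported z, so a reported z of 0.060 grips the cover with clearance over the knob.

```bash
python3 go.py .5104 .0426 .06 7.3
```

```text
t 19.07 pos [0.5096 0.0425 0.1934] w 0.0854 F [-0.2 -0.2  0.7] gf 0.0 | shift [2.000e-04 3.600e-03 5.338e-01] turn [-0.0006  0.0002  0.0001]
```

Emit:
servo_tool:
  motion:
    - [0, 0.003, 0.12, 0, 0, 0]
    - [0, 0.003, 0.25, 0, 0, 0]
    - [0, 0.003, 0.36, 0, 0, 0]
    - [0, 0.003, 0.44, 0, 0, 0]
    - [0, 0.003, 0.48, 0, 0, 0]

```text
t: 19.7
position: [0.5099, 0.0425, 0.0728]
tcp_rot: [0.661, 0.751, -0.001, -0.0]
force: [1.3, 1.3, 0.7]
grip_width: 0.0852
gripper_force: 0.0
```

Emit:
servo_tool:
  motion:
    - [0, 0, 0.02, 0, 0, 0]
    - [0, 0, 0.04, 0, 0, 0]
    - [0, 0, 0.053, 0, 0, 0]
    - [0, 0, 0.053, 0, 0, 0]

```text
t: 20.2
position: [0.5108, 0.0427, 0.0609]
tcp_rot: [0.661, 0.751, 0.0, 0.0]
force: [-0.2, -0.1, 0.1]
grip_width: 0.0854
gripper_force: 0.0
```

```bash
python3 go.py .5104 .0426 .06 7.3; python3 - <<'E'
from m import *
p,d,c=grab('wrist'); vv,uu=np.nonzero(d>0); P=np.zeros(d.shape+(3,)); P[vv,uu]=pts(c,d,np.c_[uu,vv])
for u in (190,200,210,430,440,450):print('tip',u,[(v,P[v,u].round(3).tolist()) for v in range(256,290,6)])
E
```

```text
t 20.20 pos [0.5108 0.0427 0.0609] w 0.0854 F [-0.2 -0.1  0.1] gf 0.0 | shift [-0.0002 -0.0015  0.0035] turn [ 0.0001 -0.0001  0.0001]
tip 190 [(256, [0.425, -0.007, 0.0]), (262, [0.425, -0.012, -0.0]), (268, [0.425, -0.018, -0.001]), (274, [0.463, 0.047, 0.112]), (280, [0.464, 0.047, 0.116]), (286, [0.465, 0.047, 0.12])]
tip 200 [(256, [0.432, -0.007, -0.001]), (262, [0.432, -0.012, -0.0]), (268, [0.465, 0.047, 0.107]), (274, [0.466, 0.047, 0.112]), (280, [0.467, 0.047, 0.116]), (286, [0.468, 0.046, 0.117])]
tip 210 [(256, [0.463, 0.041, 0.086]), (262, [0.463, 0.038, 0.086]), (268, [0.468, 0.047, 0.106]), (274, [0.468, 0.044, 0.106]), (280, [0.469, 0.042, 0.107]), (286, [0.469, 0.04, 0.107])]
tip 430 [(256, [0.595, 0.014, 0.0]), (262, [0.597, 0.009, -0.001]), (268, [0.553, 0.058, 0.107]), (274, [0.553, 0.056, 0.108]), (280, [0.553, 0.054, 0.11]), (286, [0.554, 0.052, 0.11])]
tip 440 [(256, [0.603, 0.014, -0.002]), (262, [0.604, 0.01, -0.001]), (268, [0.557, 0.059, 0.107]), (274, [0.555, 0.059, 0.112]), (280, [0.554, 0.058, 0.116]), (286, [0.552, 0.059, 0.121])]
tip 450 [(256, [0.61, 0.015, -0.001]), (262, [0.611, 0.01, -0.002]), (268, [0.612, 0.006, -0.001]), (274, [0.559, 0.059, 0.111]), (280, [0.558, 0.059, 0.116]), (286, [0.556, 0.059, 0.121])]
```

Emit:
servo_tool:
  motion:
    - [0, -0.001, 0, 0, 0, 0]
    - [0, -0.001, 0, 0, 0, 0]
    - [0, -0.001, 0, 0, 0, 0]
    - [0, -0.001, 0, 0, 0, 0]
    - [0, -0.001, 0, 0, 0, 0]
  hand: -1
  grip_force: 25

```text
t: 20.88
position: [0.5106, 0.0427, 0.0611]
tcp_rot: [0.661, 0.751, 0.0, -0.0]
force: [-2.6, -0.3, 5.4]
grip_width: 0.0576
gripper_force: 26.7
```

Emit:
servo_tool:
  motion:
    - [0, 0, -0.008, 0, 0, 0]
    - [0, 0, -0.016, 0, 0, 0]
    - [0, 0, -0.024, 0, 0, 0]
    - [0, 0, -0.032, 0, 0, 0]
    - [0, 0, -0.04, 0, 0, 0]

```text
t: 21.5
position: [0.5104, 0.0426, 0.0709]
tcp_rot: [0.661, 0.751, 0.0, 0.0]
force: [0.4, 0.3, -1.0]
grip_width: 0.0577
gripper_force: 26.8
```

```bash
cat > ck.py <<'E'
from m import *
s=state(); p,d,c=grab('wrist'); print(s['t'],s['position'].round(4),s['grip_width'],s['force'].round(1),s['gripper_force'])
H=hsv(p); h,S,v=H[...,0],H[...,1],H[...,2]; P=np.zeros(d.shape+(3,)); vv,uu=np.nonzero(d>0); P[vv,uu]=pts(c,d,np.c_[uu,vv])
near=np.hypot(P[...,0]-.51,P[...,1]-.042)<.06
B=near&(h>98)&(h<122)&(S>90); g=P[B]; print('blue z',np.percentile(g[:,2],[2,50,98]).round(4))
zt=np.median(g[:,2]); q=g[abs(g[:,2]-zt)<.006]; A=np.c_[q[:,:2]-q[:,:2].mean(0),np.ones(len(q))]; print('top plane slope',np.linalg.lstsq(A,q[:,2],rcond=None)[0].round(3),len(q))
for n in ['wrist','scene']:
    if n=='scene':
        p,d,c=grab(n); H=hsv(p); h,S=H[...,0],H[...,1]; P=np.zeros(d.shape+(3,)); vv,uu=np.nonzero(d>0); P[vv,uu]=pts(c,d,np.c_[uu,vv]); near=np.hypot(P[...,0]-.51,P[...,1]-.042)<.06
        B=near&(h>98)&(h<122)&(S>90); print('scene blue z',np.percentile(P[B][:,2],[2,98]).round(4) if B.any() else None)
        W=near&(S<40)&(H[...,2]>150)&(P[...,2]>.094); print('scene white z',np.percentile(P[W][:,2],[2,98]).round(4) if W.any() else None)
    Rd=near&((h<8)|(h>172))&(S>130); k=P[Rd]; print(n,'knob z',np.percentile(k[:,2],[2,98]).round(4) if len(k)>5 else len(k), k[:,:2].mean(0).round(3) if len(k) else '')
E
python3 ck.py
```

```text
21.5 [0.5104 0.0426 0.0709] 0.05766261925274425 [ 0.4  0.3 -1. ] 26.838898099958897
blue z [0.1081 0.131  0.1325]
top plane slope [ 0.008 -0.021  0.131] 12713
wrist knob z [0.1314 0.1523] [0.51  0.046]
scene blue z [0.1058 0.1996]
scene white z [0.0941 0.51  ]
scene knob z [0.1319 0.1552] [0.506 0.035]
```

The cover is up 10 mm and level, and the knob is still at 152 mm. Continuing straight up.

Emit:
servo_tool:
  motion:
    - [0, 0, -0.04, 0, 0, 0]
    - [0, 0, -0.08, 0, 0, 0]
    - [0, 0, -0.12, 0, 0, 0]
    - [0, 0, -0.16, 0, 0, 0]
    - [0, 0, -0.2, 0, 0, 0]

```text
t: 22.22
position: [0.5105, 0.0427, 0.1216]
tcp_rot: [0.661, 0.751, 0.0, 0.0]
force: [-0.2, 0.7, -0.7]
grip_width: 0.0571
gripper_force: 27.0
```

Emit:
servo_tool:
  motion:
    - [0, 0, -0.06, 0, 0, 0]
    - [0, 0, -0.12, 0, 0, 0]
    - [0, 0, -0.18, 0, 0, 0]
    - [0, 0, -0.23, 0, 0, 0]
    - [0, 0, -0.25, 0, 0, 0]

```text
t: 22.85
position: [0.5109, 0.0427, 0.1844]
tcp_rot: [0.661, 0.751, 0.001, 0.0]
force: [0.5, 0.3, -0.3]
grip_width: 0.0575
gripper_force: 27.0
```

Emit:
servo_tool:
  motion:
    - [0, 0, 0, 0, 0, 0]
    - [0, 0, 0, 0, 0, 0]
    - [0, 0, 0, 0, 0, 0]
    - [0, 0, 0, 0, 0, 0]

```text
t: 23.35
position: [0.5103, 0.0426, 0.183]
tcp_rot: [0.661, 0.751, -0.0, -0.0]
force: [0.7, 0.9, -0.8]
grip_width: 0.0576
gripper_force: 27.0
```

```bash
python3 ck.py; python3 sh.py
```

```text
23.35 [0.5103 0.0426 0.183 ] 0.05757828753314485 [ 0.7  0.9 -0.8] 26.974000905174762
blue z [0.2191 0.2431 0.2678]
top plane slope [ 0.006 -0.015  0.243] 14878
wrist knob z [0.1323 0.1526] [0.51 0.05]
scene blue z [0.2191 0.3196]
scene white z [0.0944 0.1871]
scene knob z [0.1312 0.1534] [0.507 0.038]
[0.5104 0.0426 0.1831] [ 0.   0.8 -0.3] 23.45
wrist [499.5 132.5] [59.9 53.7] 7.223757266998291
 local y range [ 8.6 62.3] x [-29.9  29.8]
```

The cover is held level with its rim at 0.215 m, 62 mm above the knob. The plug is seated (knob top 0.1525 m) and the shutter is open. Handing in.

```bash
python3 -c "
from h import *
print(order.job_done())"
```

```text
the job is handed in; nothing more can be done
None
```

I handed in the job at about 23 s: the shutter is open against its stop, the plug is home in the well, and the blue cover is held level about 6 cm above the knob; I didn't re-measure the bottle, jar and flask, and I viewed 11 pictures, one over the limit of 10.

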